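# Find the nearly empty feed box by its weight, tray it and scan it

### The job

One of the three identical closed feed boxes is nearly empty: find it by lifting them, stand it upright in the middle of the aluminium tray and leave the two full ones standing where they were. Then take the tag scanner off its charging pad, point its window straight down at the label on the lid of the box in the tray, centred and about 8 cm above it, hold it steady there for about one and a half seconds, and stand the scanner back upright on the middle of its pad. Do not drop or tip the boxes and do not disturb the other things on the bench.

Things in the scene. Friction and masses are not known exactly. Their poses are not given: they have to be found in the camera images.
- box_a: one of three outwardly identical closed feed boxes, white plastic with a flush white lid, 58 x 58 mm and 85 mm tall, square; origin at the centre of its underside, z up. The contents are hidden: two of the three are well filled (0.4 to 0.7 kg in all), one, a different one each time, is nearly empty (0.18 to 0.22 kg in all). The walls take a firm grip (30 N).
- box_b: one of three outwardly identical closed feed boxes, white plastic with a flush white lid, 58 x 58 mm and 85 mm tall, square; origin at the centre of its underside, z up. The contents are hidden: two of the three are well filled (0.4 to 0.7 kg in all), one, a different one each time, is nearly empty (0.18 to 0.22 kg in all). The walls take a firm grip (30 N).
- box_c: one of three outwardly identical closed feed boxes, white plastic with a flush white lid, 58 x 58 mm and 85 mm tall, square; origin at the centre of its underside, z up. The contents are hidden: two of the three are well filled (0.4 to 0.7 kg in all), one, a different one each time, is nearly empty (0.18 to 0.22 kg in all). The walls take a firm grip (30 N).
- box_a_label (a point): centre of the paper label on the top of the lid of box_a, on its axis 85 mm above its underside
- box_b_label (a point): centre of the paper label on the top of the lid of box_b, on its axis 85 mm above its underside
- box_c_label (a point): centre of the paper label on the top of the lid of box_c, on its axis 85 mm above its underside
- tray: fixed square aluminium tray, 120 x 120 mm outside, inside 112 x 112 mm, floor 5 mm thick, rim 18 mm above the bench; origin at the centre of its underside, on the bench; x and y along its sides. A box stands in it on its floor, at z = 5 mm.
- pad: fixed black charging pad, a slab 100 mm (its x) x 90 mm (its y) and 10 mm thick; origin at the centre of its underside, on the bench. The scanner stands on its top, at z = 10 mm.
- scanner: hand-held tag scanner, 0.16 kg, standing nose down on the middle of the pad: grey head 52 mm (x) x 44 mm (y) x 36 mm high, and above it an upright black handle, 26 mm (x) x 34 mm (y), from 36 to 120 mm. Origin at the centre of its underside, where the reading window is; z up along the handle; it reads along its -z.
- receiver: bystander, fixed: black radio receiver, 100 mm (x) x 80 mm (y) x 34 mm high, with an upright antenna 8 mm thick at x = +36, y = +28 mm, up to 154 mm above the bench; origin at the centre of its underside
- bottle: bystander: closed upright water bottle, 54 mm across, 170 mm tall, among the feed boxes; origin at the centre of its underside
- plug: bystander: white port plug, a disc 36 mm across and 22 mm high; origin at the centre of its underside
- driver: bystander: screwdriver lying on the bench, 170 mm long, under 35 mm high; origin on its underside
- tape: bystander: roll of tape lying flat, 84 mm across, 22 mm high; origin at the centre of its underside
- brush: bystander: brush lying on the bench, 170 mm long, under 35 mm high; origin on its underside
- jar: bystander: closed glass jar, 60 mm across, 80 mm tall; origin at the centre of its underside
- wrench: bystander: wrench lying on the bench, 150 mm long, under 20 mm high; origin on its underside
Mind the look-alikes: they are no part of the job. What is shaped like the box_a but orange is not meant. Leave any pink look-alike of the scanner alone.

How it is judged:
By the outcome, as a careful person would: the job done as asked, in the order asked, and still so for the second after the job is handed in, with the robot touching nothing.
It also fails if it takes over 72 s, if anything falls off the work surface, if the arm or the gripper's body presses on something with over 40 N, if the wrist force passes 120 N, or if a joint passes its speed limit or range.

### The arm

A 7-joint arm with a two-finger parallel gripper is mounted at the origin on the work surface. World frame = base frame: x ahead of the robot, y to its left, z up, the work surface at z = 0. Lengths are in m, angles in rad, forces in N, time in s.
With the tool pointing down it reaches from about 0.4 to 0.85 m from the base axis. Payload 10.4 kg.
Tool frame: the origin (TCP) lies on the centre line of the jaws, within the pads' length; the fingertips stand 19 mm ahead of it and the grasp point (between the pads) is the TCP; z points along the fingers, y is the line along which they close (so a half turn about z gives the same grasp; the last joint's range is limited). The gripper opens to 87 mm and grips with 3 to 60 N. Pads are 19 mm wide; open, the fingers measure 117 mm over their backs; the gripper's body (75 mm by 190 mm) begins 51 mm behind the grasp point.
Start: joints at [-0.023, 0.332, -0.065, 1.46, 0.022, 1.35, -0.088], TCP at [0.625, 0, 0.242] pointing down, gripper open.
Joint ranges: [-2.6, 2.6], [-0.5, 2.12], [-1.47, 1.34], [0.16, 2.42], [-1.27, 4.41], [0.06, 2.06], [-2.6, 2.6]. Speed limits (rad/s): [2.22, 2.22, 2.79, 2.79, 3.14, 3.14, 3.14].

### API

Orientations are given as a unit quaternion [x, y, z, w].
In Python, from workcell import manip gives the robot as it stands. The module is installed in compiled form; this text tells all that it offers.
- The arm moves only by the shell command python3 -m pendant 'ROWS' [FORCE]. ROWS is JSON, a list that holds one entry, the list of rows, each a list of 7 numbers: the shift along the tool's x, y, z in units of 40 mm (1.0 is 40 mm), then the turn, a rotation vector about the tool's x, y, z in degrees, then the finger opening in mm, from 0 to 87. A call has 1 to 8 rows; each row is the pose to reach, as a shift and turn from the pose commanded when the call began, along the tool's axes at that moment; what a row does not reach only later rows make up. A row lasts 1/8 s, in which the tool goes at most 62.5 mm and 10.7 degrees, less where a joint would pass 70% of its speed; a pose out of reach is approached as far as the arm can. A call with a gripper value outside its range is refused whole. The fingers move at their own pace and stop on an object; FORCE is the grip in N (left out, the last holds). Time passes only in rows, so rows that repeat a pose let the fingers close. It gives the time, the measured TCP pose, the force, the opening and the grip force at its end, in the units of the state.
- manip.state(): the state, without advancing time (a new reading comes with each control period).
- manip.snapshot(name): name is "scene" or "side" or "wrist"; returns (picture, depth): 480x640x3 uint8, red, green, blue; 480x640 float32, m along the optical axis (not along the pixel's ray), 0 where there is no reading.
- manip.camera_model(name): a dict with "intrinsics" (3x3 intrinsics, pixels), "dist_coeffs" ([k1, k2, p1, p2, k3] as OpenCV has them; the pictures are not rectified), "R" (3x3) and "t" (3): a world point X has camera coordinates R X + t. Camera axes: x right, y down, z forward; pixel columns grow to the right and rows downward; lengths in m; the calibration is good to about 2 mm. A picture is of the moment at which its call begins: read the wrist's pose just before it. camera_model takes no time and is no camera call; for the wrist camera it gives the pose at the moment of the call.
- manip.close_job(): hands the job in; it is judged then, once.
The state is a dict: "clock": time; "qpos": joint angles; "qvel": joint speeds; "joint_efforts": joint torques, N m; "tcp_pos": TCP position; "ee_rot": TCP orientation; "force": force on the tool from outside, world axes, zero at the start; "torque": the same for the moment, N m; "finger_gap": opening from 0.0 (shut) to 1.0 (fully open); "gripper_force": force on a finger pad.
Only numpy, scipy, OpenCV 4.12 (cv2) and the standard library are available. Lean on these libraries where they do the work, as an engineer would, in place of code of your own. Each camera call takes 0.05 s, during which the arm holds its last target. There are 200 camera calls.

## Working session

There is one attempt and no reset: what is moved stays moved. The work goes in short steps, Python scripts to look and compute and a shell command to move; the robot and the scene stay as the last step left them, time stands still between calls to the robot, and variables do not carry over. Pictures are saved under pics/ and viewed, at most 10 in all, crops included, and the job is handed in when it is done.

```bash
mkdir -p pics; cat > h.py <<'E'
import numpy as np, cv2, pickle
from workcell import manip
def snap(n,tag):
    m=manip.camera_model(n); p,d=manip.snapshot(n)
    pickle.dump((m,p,d),open(f'pics/{tag}.pkl','wb')); cv2.imwrite(f'pics/{tag}.png',p[:,:,::-1]); return m,p,d
def load(tag): return pickle.load(open(f'pics/{tag}.pkl','rb'))
def world(m,u,v,z):  # depth z
    K=np.array(m['intrinsics']);x=cv2.undistortPoints(np.array([[[u,v]]],float),K,np.array(m['dist_coeffs']))[0,0]
    return np.array(m['R']).T@(np.array([x[0]*z,x[1]*z,z])-np.array(m['t']))
def cloud(m,d):
    K=np.array(m['intrinsics']);v,u=np.mgrid[0:480,0:640]
    x=cv2.undistortPoints(np.stack([u,v],-1).reshape(-1,1,2).astype(float),K,np.array(m['dist_coeffs']))[:,0]
    z=d.reshape(-1,1);P=np.hstack([x*z,z])-np.array(m['t'])
    W=(P@np.array(m['R'])).reshape(480,640,3); W[d==0]=np.nan; return W
E
python3 - <<'E'
from h import *
for n in('scene','side','wrist'): m,p,d=snap(n,n+'0'); print(n,-np.array(m['R']).T@m['t'],np.array(m['R'])[2])
s=manip.state();print(s)
E
```

```text
scene [1.3807445  0.73465431 1.10487174] [-0.55566926 -0.49942954 -0.66468173]
side [-0.17180974  0.94326008  0.86723593] [ 0.48962513 -0.67827163 -0.54791863]
wrist [0.62540115 0.06760649 0.38327169] [-5.20203472e-04 -2.48605922e-01 -9.68604576e-01]
{'clock': 0.15, 'qpos': array([-0.02258415,  0.33269711, -0.06471643,  1.46073649,  0.02157416,
        1.34988399, -0.08850192]), 'qvel': array([ 0.00218099, -0.00233894,  0.00094055, -0.00171283,  0.00047344,
       -0.00113485,  0.00062934]), 'joint_efforts': array([ 1.82067095e-03, -6.23630190e+01,  2.54254905e-02, -3.90143681e+01,
       -6.11935230e-02,  3.71907104e-02, -1.53469024e-06]), 'tcp_pos': array([6.24735977e-01, 9.46335503e-06, 2.40960892e-01]), 'ee_rot': array([ 7.07103593e-01,  7.07109782e-01, -3.69258737e-04, -3.59840166e-04]), 'force': array([0.50345073, 0.07409257, 1.15566971]), 'torque': array([0.03033053, 0.02546722, 0.05957238]), 'gripper_force': 0.0, 'finger_gap': 1.0022801289352254}
```

View pics/scene0.png

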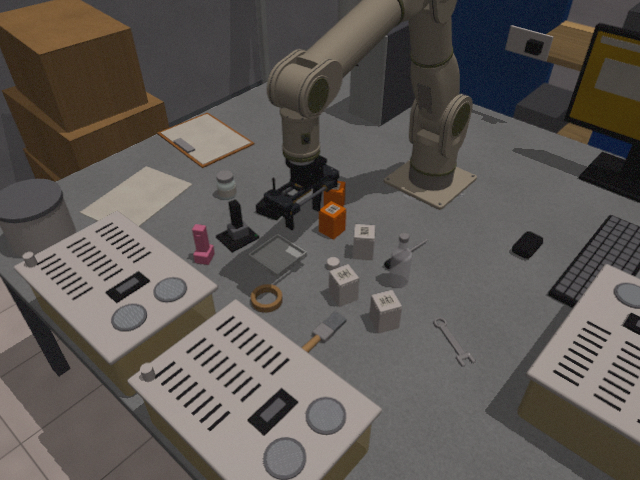

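View pics/side0.png

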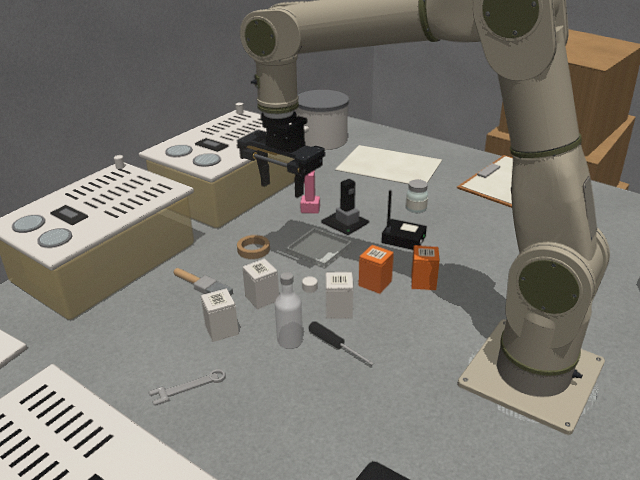

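The scene view shows white boxes at (365,240), (344,284) and (385,310), with the bottle at (400,260). The tray is at (278,253), the scanner on its pad at (237,225), and the pink look-alike at (203,243). The side view agrees: boxes at (220,313), (261,283) and (339,294), scanner at (347,205). Next I'll build a top-down map from both depth clouds.

```bash
python3 - <<'E'
from h import *
S=900 # px/m ; x 0.3..0.95 up, y -0.4..0.45
im=np.zeros((600,780,3),np.uint8);H=np.full((600,780),-1.)
for t in('scene0','side0'):
    m,p,d=load(t);W=cloud(m,d)
    ok=np.isfinite(W[...,2])&(W[...,2]<.19)&(W[...,2]>-.02)
    P=W[ok];C=p[ok];r=((0.97-P[:,0])*S).astype(int);c=((0.43-P[:,1])*S).astype(int)
    k=(r>=0)&(r<600)&(c>=0)&(c<780);P,C,r,c=P[k],C[k],r[k],c[k]
    for i in np.argsort(P[:,2]):
        if P[i,2]>H[r[i],c[i]]-.0: H[r[i],c[i]]=P[i,2];im[r[i],c[i]]=C[i][::-1]
    # boxes: tops
    top=(np.abs(W[...,2]-.085)<.006)&(p.min(2)>60)
    n,l,st,ce=cv2.connectedComponentsWithStats(top.astype(np.uint8))
    for i in range(1,n):
        if st[i,4]<80: continue
        Q=W[l==i]; 
        if Q[:,0].max()>1: continue
        rc=cv2.minAreaRect((Q[:,:2]*1000).astype(np.float32)); print(t,ce[i].round(),np.round(rc[0],1),np.round(rc[1],1),round(rc[2],1),'z',np.median(Q[:,2]).round(4),p[l==i].mean(0).round())
im=cv2.dilate(im,np.ones((3,3)))
for g in np.arange(.4,.96,.1): cv2.putText(im,f'{g:.1f}',(0,int((.97-g)*S)),0,.4,(0,255,255)); cv2.line(im,(0,int((.97-g)*S)),(780,int((.97-g)*S)),(0,120,120),1)
for g in np.arange(-.4,.45,.1): cv2.putText(im,f'{g:.1f}',(int((.43-g)*S),595),0,.4,(0,255,255)); cv2.line(im,(int((.43-g)*S),0),(int((.43-g)*S),600),(0,120,120),1)
cv2.imwrite('pics/map.png',im)
E
```

```text
scene0 [123.   6.] [ -145.1 -2000. ] [ 50.3 254.3] 87.1 z 0.0849 [68. 66. 67.]
scene0 [224. 175.] [ 511.1 -455.1] [55.8 50.7] 19.8 z 0.0818 [114. 109. 108.]
scene0 [332. 209.] [415.8 -78.9] [41.4 35.4] 1.6 z 0.0866 [136. 116. 101.]
scene0 [364. 231.] [430.3  53.2] [64.5 57.4] 35.2 z 0.0858 [145. 136. 131.]
scene0 [344. 275.] [599.4 118. ] [64.1 59.9] 68.9 z 0.0855 [145. 137. 131.]
scene0 [386. 301.] [598.5 254.7] [61.5 60.2] 59.7 z 0.0854 [148. 140. 134.]
side0 [226. 193.] [ 902.1 -118.4] [205.7  85.5] 65.2 z 0.0854 [105.  96.  73.]
side0 [418. 184.] [ 504.9 -451.1] [47.5 54.6] 28.4 z 0.0806 [152. 150. 146.]
side0 [376. 253.] [417.6 -80.4] [42.8 44.3] 88.8 z 0.0846 [192. 166. 143.]
side0 [426. 252.] [ 326.2 -151. ] [37.4 43.6] 26.2 z 0.0853 [126. 111.  98.]
side0 [260. 269.] [598.4 118. ] [60.9 65.7] 67.9 z 0.0858 [193. 187. 178.]
side0 [339. 281.] [428.   54.1] [57.5 58.8] 35.3 z 0.0852 [199. 194. 183.]
side0 [217. 300.] [598.2 255.1] [59.1 67.3] 59.5 z 0.0854 [193. 188. 178.]
side0 [288. 316.] [446.3 211.4] [52.8 25.7] 32.7 z 0.0847 [134. 133. 131.]
side0 [542. 363.] [-26.2  39.8] [145.5  60.4] 31.0 z 0.0839 [98. 94. 79.]
```

View pics/map.png

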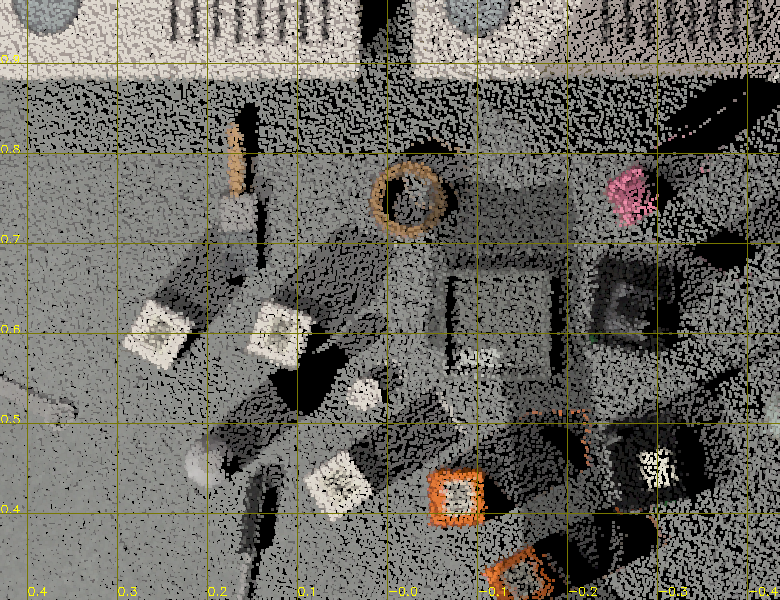

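The map puts the box centres near (0.429,0.054), (0.599,0.118) and (0.598,0.255). The bottle is near (0.45,0.205), the tray near (0.61,-0.13), and the pad near (0.63,-0.26). Next I'll refine the tray, pad and scanner, using the wrist view too.

```bash
python3 - <<'E'
from h import *
def rect(Q):
    rc=cv2.minAreaRect((Q[:,:2]*1000).astype(np.float32)); return np.round(rc[0],1),np.round(rc[1],1),round(rc[2],1),len(Q)
for t in('scene0','side0','wrist0'):
    m,p,d=load(t);W=cloud(m,d);X,Y,Z=W[...,0],W[...,1],W[...,2]
    def f(n,x0,x1,y0,y1,z0,z1):
        k=(X>x0)&(X<x1)&(Y>y0)&(Y<y1)&(Z>z0)&(Z<z1)
        k=cv2.morphologyEx(k.astype(np.uint8),cv2.MORPH_OPEN,np.ones((2,2)))>0
        if k.sum()>15: print(t,n,*rect(W[k]),'z',np.median(Z[k]).round(4))
    f('trayrim',.52,.71,-.2,-.03,.012,.026)
    f('traytot',.52,.71,-.2,-.03,.012,.026)
    f('padtop',.56,.71,-.34,-.205,.006,.016)
    f('head',.56,.71,-.34,-.21,.036,.056)
    f('headtop',.56,.71,-.34,-.21,.043,.05)
    f('handletop',.56,.71,-.34,-.21,.122,.14)
    f('bottle',.38,.52,.15,.27,.1,.18)
    k=(X>.56)&(X<.7)&(Y>-.2)&(Y<-.06);print('floor',np.nanmedian(Z[k&(Z<.011)]))
m,p,d=load('wrist0');cv2.imwrite('pics/w0.png',p[:,:,::-1])
E
```

```text
scene0 trayrim [ 606.4 -118.9] [133.8 125.2] 1.8 291 z nan
scene0 traytot [ 606.4 -118.9] [133.8 125.2] 1.8 291 z nan
scene0 padtop [ 627.3 -265.1] [ 91.9 104.9] 81.3 389 z nan
scene0 head [ 609.  -271.3] [97.9 53.7] 11.5 153 z 0.0437
scene0 headtop [ 634.9 -261.3] [34.4 52.9] 35.2 61 z 0.0454
scene0 handletop [ 569.4 -337. ] [208.   27.8] 51.4 81 z nan
scene0 bottle [378.5 172.3] [219.5  47.2] 19.5 386 z 0.1194
floor 0.004407662119126283
side0 trayrim [ 634.5 -109.3] [176.6 141.4] 0.7 306 z 0.0131
side0 traytot [ 634.5 -109.3] [176.6 141.4] 0.7 306 z 0.0131
side0 padtop [ 621.7 -272.3] [90.1 95. ] 77.4 330 z nan
side0 head [ 623.6 -304.1] [ 58.1 126.6] 5.1 173 z 0.0427
side0 headtop [ 615.9 -268.9] [43.9 45.5] 68.2 59 z 0.0442
side0 handletop [ 666.  -373.5] [ 33.5 272.2] 24.0 83 z 0.1268
side0 bottle [518.1 111.2] [ 46.  262.1] 35.9 668 z nan
floor 0.003922784277185219
wrist0 trayrim [615. -80.] [227.  125.4] 89.3 1130 z nan
wrist0 traytot [615. -80.] [227.  125.4] 89.3 1130 z nan
floor 0.0038550775768801293
```

View pics/wrist0.png

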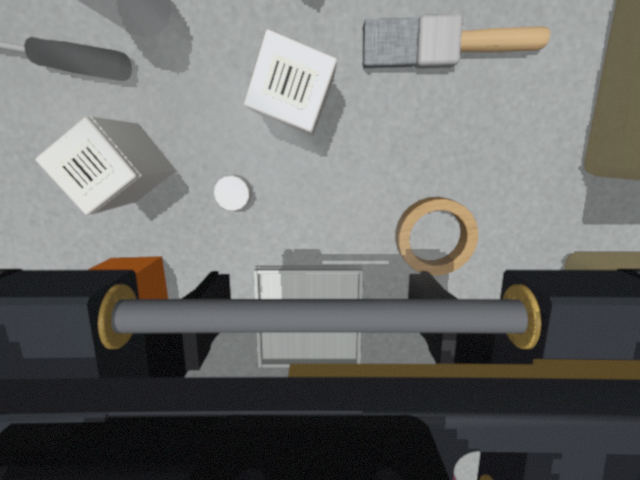

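The wrist view shows the tray rim corners at about (255,268), (362,268), (257,366) and (361,366), square to the world axes. The boxes are at (85,167) and (291,82). I'll intersect those rays and start the first move: above B2 at (0.599,0.118), turned -22°.

```bash
cat >> h.py <<'E'
def plane(m,u,v,h):
    a=world(m,u,v,.1);b=world(m,u,v,1.); return a+(b-a)*(h-a[2])/(b[2]-a[2])
from scipy.spatial.transform import Rotation as Ro
def go(x,y,z,jaw=None):
    "rows units for target tcp, jaw axis angle from world x, tool down"
    s=manip.state();R=Ro.from_quat(s['ee_rot']);M=R.as_matrix()
    print('shift',np.round(M.T@(np.array([x,y,z])-s['tcp_pos'])/.04,2),'tcp',s['tcp_pos'].round(4),'jaw',np.degrees(np.arctan2(M[1,1],M[0,1])).round(2),'tilt',np.degrees(np.arccos(-M[2,2])).round(2),'F',s['force'].round(2),'gap',s['finger_gap'].round(3))
    if jaw is not None:
        c=np.radians(jaw);T=np.array([[-np.sin(c),np.cos(c),0],[np.cos(c),np.sin(c),0],[0,0,-1]]).T
        T=np.column_stack([[-np.sin(c),np.cos(c),0],[np.cos(c),np.sin(c),0],[0,0,-1]])
        print('turn',np.round(np.degrees(Ro.from_matrix(M.T@T).as_rotvec()),1))
E
python3 - <<'E'
from h import *
m,p,d=load('wrist0')
print([plane(m,u,v,.018)[:2].round(4) for u,v in((255,268),(362,268),(257,366),(361,366))])
go(.599,.118,.15,-22)
E
```

```text
[array([ 0.5556, -0.0571]), array([ 0.6719, -0.0572]), array([ 0.5526, -0.1776]), array([ 0.6742, -0.1777])]Traceback (most recent call last):
  File "<stdin>", line 4, in <module>
  File "h.py", line 21, in go
    print('shift',np.round(M.T@(np.array([x,y,z])-s['tcp_pos'])/.04,2),'tcp',s['tcp_pos'].round(4),'jaw',np.degrees(np.arctan2(M[1,1],M[0,1])).round(2),'tilt',np.degrees(np.arccos(-M[2,2])).round(2),'F',s['force'].round(2),'gap',s['finger_gap'].round(3))
                                                                                                                                                                                                                                     ^^^^^^^^^^^^^^^^^^^^^
AttributeError: 'float' object has no attribute 'round'
```

```bash
sed -i "s/s\['finger_gap'\].round(3)/round(s['finger_gap'],3)/" h.py
python3 -m pendant '[[[2.95,-0.65,2,0,0,22,87],[2.95,-0.65,2,0,0,22,87],[2.95,-0.65,2,0,0,22,87],[2.95,-0.65,2,0,0,22,87],[2.95,-0.65,2,0,0,22,87]]]' 40
python3 - <<'E'
from h import *
go(.599,.118,.055,-22)
m,p,d=snap('wrist','wb2');W=cloud(m,d);Z=W[...,2];k=((abs(Z-.085)<.006)&(p.min(2)>80)).astype(np.uint8)
n,l,st,ce=cv2.connectedComponentsWithStats(k)
for i in range(1,n):
    if st[i,4]>300:
        rc=cv2.minAreaRect((W[l==i][:,:2]*1000).astype(np.float32));print(ce[i].round(),rc,st[i,4],np.median(Z[l==i]))
E
```

```text
clock: 0.78
tcp_pos: [0.5998, 0.1165, 0.1623]
ee_rot: [0.829, 0.559, 0.0, 0.001]
force: [0.2, -0.5, 0.2]
finger_gap: 0.998
gripper_force: 0.0
shift [ 0.03 -0.04  2.68] tcp [0.5998 0.1165 0.1623] jaw -22.07 tilt 0.07 F [ 0.19 -0.55  0.2 ] gap 0.998
turn [ 0.1  0.  -0.1]
[228.  46.] ((599.3984985351562, 251.33778381347656), (51.3680419921875, 58.56586456298828), 60.67090606689453) 9671 0.08451626660697155
[ 93. 214.] ((477.1471862792969, 195.71644592285156), (50.831932067871094, 19.45974349975586), 85.12995147705078) 987 0.08532980768905565
[320. 250.] ((601.9013671875, 118.8568115234375), (58.064579010009766, 58.71931838989258), 69.39252471923828) 7474 0.08434270033879501
```

View pics/wb2.png

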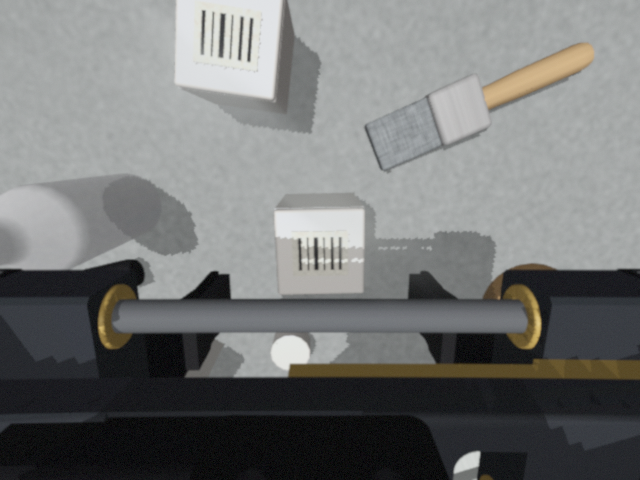

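The box sits centred between the fingers (276–364 px wide around 320). I'll descend, grip, lift, weigh it and put it back in the same place.

```bash

python3 -m pendant '[[[0,0,1.3,0,0,0,87],[0,0,2.3,0,0,0,87],[0,0,2.7,0,0,0,87],[0,0,2.7,0,0,0,45],[0,0,2.7,0,0,0,45],[0,0,2.7,0,0,0,45],[0,0,2.7,0,0,0,45],[0,0,2.7,0,0,0,45]]]' 30
python3 -m pendant '[[[0,0,-0.3,0,0,0,45],[0,0,-1,0,0,0,45],[0,0,-1,0,0,0,45],[0,0,-1,0,0,0,45],[0,0,-1,0,0,0,45]]]'
python3 - <<'E'
from h import *
go(.601,.118,.055,-21); snap('wrist','l2'); print(manip.state()['force'],manip.state()['joint_efforts'])
E
```

```text
clock: 1.82
tcp_pos: [0.6001, 0.118, 0.055]
ee_rot: [0.829, 0.559, 0.001, 0.001]
force: [1.4, -2.5, 6.4]
finger_gap: 0.662
gripper_force: 29.9
clock: 2.45
tcp_pos: [0.5982, 0.1178, 0.0922]
ee_rot: [0.829, 0.559, -0.001, -0.0]
force: [-0.2, 0.1, -5.2]
finger_gap: 0.662
gripper_force: 29.9
shift [0.03 0.07 0.93] tcp [0.5982 0.1178 0.0922] jaw -21.99 tilt 0.12 F [-0.16  0.11 -5.2 ] gap 0.662
turn [-0.1  0.1 -1. ]
[ 0.39496561  0.18948805 -4.4559856 ] [-5.53583974e-03 -6.73505545e+01 -2.04192409e-01 -3.70070422e+01
 -6.09042915e-02 -9.88062937e-03  1.08674485e-04]
```

B2 weighs about 5 N, so it's full. I'll set it back down, release it and go to B3.

```bash

python3 -m pendant '[[[0,0,0.5,0,0,0,45],[0,0,0.85,0,0,0,45],[0,0,1.0,0,0,0,45],[0,0,1.0,0,0,0,45],[0,0,1.0,0,0,0,87],[0,0,1.0,0,0,0,87],[0,0,1.0,0,0,0,87]]]'
python3 -m pendant '[[[0,0,-0.7,0,0,0,87],[0,0,-1.9,0,0,0,87],[0,0,-2.7,0,0,0,87],[0,0,-2.7,0,0,0,87]]]'
python3 - <<'E'
from h import *
go(.599,.254,.162,-30)
E
```

```text
clock: 3.38
tcp_pos: [0.5992, 0.118, 0.0534]
ee_rot: [0.829, 0.559, 0.0, 0.0]
force: [-0.0, -0.6, 0.1]
finger_gap: 0.92
gripper_force: 0.0
clock: 3.88
tcp_pos: [0.6007, 0.1184, 0.1645]
ee_rot: [0.829, 0.559, 0.003, 0.001]
force: [-0.3, -0.0, -0.8]
finger_gap: 0.994
gripper_force: 0.0
shift [ 3.13 -1.31  0.07] tcp [0.6007 0.1184 0.1645] jaw -22.01 tilt 0.31 F [-0.29 -0.03 -0.75] gap 0.994
turn [ 0.2 -0.2  8. ]
```

```bash

python3 -m pendant '[[[1.5,-0.6,0,0,0,4,87],[3.13,-1.3,0,0,0,8,87],[3.13,-1.3,0,0,0,8,87],[3.13,-1.3,0.6,0,0,8,87],[3.13,-1.3,0.6,0,0,8,87]]]'
python3 -m pendant '[[[0,0,1.0,0,0,0,87],[0,0,1.8,0,0,0,87],[0,0,2.1,0,0,0,87],[0,0,2.1,0,0,0,45],[0,0,2.1,0,0,0,45],[0,0,2.1,0,0,0,45],[0,0,2.1,0,0,0,45],[0,0,2.1,0,0,0,45]]]' 30
python3 -m pendant '[[[0,0,-0.3,0,0,0,45],[0,0,-1,0,0,0,45],[0,0,-1,0,0,0,45],[0,0,-1,0,0,0,45],[0,0,-1,0,0,0,45]]]'
python3 - <<'E'
from h import *
go(.6135,-.1175,.15,0); 
E
```

```text
clock: 4.5
tcp_pos: [0.5964, 0.2523, 0.1347]
ee_rot: [0.866, 0.5, -0.002, 0.0]
force: [-0.3, -0.9, -1.0]
finger_gap: 0.997
gripper_force: 0.0
clock: 5.5
tcp_pos: [0.5987, 0.2535, 0.0547]
ee_rot: [0.866, 0.5, 0.001, 0.0]
force: [1.9, -1.2, 6.3]
finger_gap: 0.668
gripper_force: 30.0
clock: 6.12
tcp_pos: [0.5968, 0.2532, 0.092]
ee_rot: [0.866, 0.5, -0.001, -0.0]
force: [-0.1, 0.2, -5.9]
finger_gap: 0.668
gripper_force: 30.0
shift [-7.82  4.99 -1.44] tcp [0.5968 0.2532 0.092 ] jaw -29.99 tilt 0.14 F [-0.12  0.18 -5.93] gap 0.668
turn [ -0.1   0.1 -30. ]
```

B3 weighs about 6 N, so it's full too. I'll set it back, go high past the bottle to B1, and check B1 by lifting it.

```bash

python3 -m pendant '[[[0,0,0.5,0,0,0,45],[0,0,0.85,0,0,0,45],[0,0,1.0,0,0,0,45],[0,0,1.0,0,0,0,45],[0,0,1.0,0,0,0,87],[0,0,1.0,0,0,0,87],[0,0,1.0,0,0,0,87]]]'
python3 -m pendant '[[[0,0,-0.7,0,0,0,87],[0,0,-2,0,0,0,87],[0,0,-3.5,0,0,0,87],[0,0,-4.3,0,0,0,87],[0,0,-4.3,0,0,0,87]]]'
python3 - <<'E'
from h import *
go(.429,.0535,.22,-55)
E
```

```text
clock: 7.0
tcp_pos: [0.5979, 0.2536, 0.0534]
ee_rot: [0.866, 0.5, 0.0, 0.0]
force: [0.1, 0.4, -0.3]
finger_gap: 0.925
gripper_force: 0.0
clock: 7.62
tcp_pos: [0.599, 0.2542, 0.2289]
ee_rot: [0.866, 0.5, 0.003, 0.0]
force: [-0.9, 0.1, -0.9]
finger_gap: 1.002
gripper_force: 0.0
shift [-6.47 -1.17  0.19] tcp [0.599  0.2542 0.2289] jaw -30.01 tilt 0.33 F [-0.92  0.13 -0.88] gap 1.002
turn [ 0.1 -0.3 25. ]
```

```bash

python3 -m pendant '[[[-1.5,-0.3,0,0,0,8,87],[-3,-0.55,0,0,0,16,87],[-4.5,-0.8,0,0,0,25,87],[-6.0,-1.1,0,0,0,25,87],[-6.47,-1.17,0,0,0,25,87],[-6.47,-1.17,0,0,0,25,87],[-6.47,-1.17,0.9,0,0,25,87],[-6.47,-1.17,1.5,0,0,25,87]]]'
python3 - <<'E'
from h import *
m,p,d=snap('wrist','wb1');W=cloud(m,d);Z=W[...,2];k=((abs(Z-.085)<.006)&(p.min(2)>80)).astype(np.uint8)
n,l,st,ce=cv2.connectedComponentsWithStats(k)
for i in range(1,n):
    if st[i,4]>300:
        rc=cv2.minAreaRect((W[l==i][:,:2]*1000).astype(np.float32));print(ce[i].round(),rc,st[i,4],np.median(Z[l==i]))
go(.429,.0535,.055,-55)
E
```

```text
clock: 8.62
tcp_pos: [0.4281, 0.0543, 0.1639]
ee_rot: [0.953, 0.302, -0.0, -0.0]
force: [-0.8, 0.3, 0.1]
finger_gap: 0.995
gripper_force: 0.0
[391.   8.] ((568.9505004882812, 102.16683959960938), (10.8954496383667, 24.828210830688477), 33.98495864868164) 570 0.08374090570234663
[184.  92.] ((462.8352966308594, 181.05923461914062), (52.95521926879883, 22.115036010742188), 12.884544372558594) 655 0.08540429656156424
[325. 249.] ((433.54766845703125, 52.63561248779297), (57.88299560546875, 58.38188934326172), 35.174678802490234) 7325 0.08434314125633889
shift [0.05 0.05 2.65] tcp [0.4267 0.0539 0.1612] jaw -54.88 tilt 0.28 F [-1.56 -0.53 -3.23] gap 0.999
turn [-0.1  0.3  0.1]
```

```bash

python3 -m pendant '[[[0.08,0.09,1.3,0,0,0,87],[0.08,0.09,2.3,0,0,0,87],[0.08,0.09,2.65,0,0,0,87],[0.08,0.09,2.65,0,0,0,45],[0.08,0.09,2.65,0,0,0,45],[0.08,0.09,2.65,0,0,0,45],[0.08,0.09,2.65,0,0,0,45],[0.08,0.09,2.65,0,0,0,45]]]' 30
python3 -m pendant '[[[0,0,-0.3,0,0,0,45],[0,0,-1,0,0,0,45],[0,0,-1.5,0,0,0,45],[0,0,-1.5,0,0,0,45],[0,0,-1.5,0,0,0,45]]]'
python3 - <<'E'
from h import *
go(.6135,-.1175,.15,0); 
E
```

```text
clock: 9.68
tcp_pos: [0.4331, 0.0519, 0.0605]
ee_rot: [0.954, 0.301, 0.001, -0.0]
force: [-2.0, -0.3, 6.8]
finger_gap: 0.669
gripper_force: 30.0
clock: 10.3
tcp_pos: [0.432, 0.0516, 0.119]
ee_rot: [0.954, 0.301, -0.0, -0.0]
force: [-0.2, -0.1, -2.3]
finger_gap: 0.66
gripper_force: 30.0
shift [ 1.29  6.07 -0.78] tcp [0.432  0.0516 0.119 ] jaw -55.0 tilt 0.04 F [-0.18 -0.08 -2.34] gap 0.66
turn [ -0.   0. -55.]
```

B1 weighs about 2.3 N, so it's the nearly empty box. I'll carry it to the tray.

```bash

python3 -m pendant '[[[0,0,-0.9,0,0,0,45],[0.3,1.2,-1,0,0,-9,45],[0.5,2.4,-1,0,0,-18,45],[0.8,3.6,-1,0,0,-27,45],[1.05,4.8,-1,0,0,-37,45],[1.29,5.6,-1,0,0,-46,45],[1.29,6.07,-1,0,0,-55,45],[1.29,6.07,-1,0,0,-55,45]]]'
python3 -m pendant '[[[0,0,0,0,0,0,45],[0,0,0,0,0,0,45]]]'
python3 - <<'E'
from h import *
go(.6135,-.1175,.066,0); 
m,p,d=snap('wrist','wt');m,p,d=snap('side','st');snap('scene','sct')
W=cloud(m,d)
E
```

```text
clock: 11.3
tcp_pos: [0.6135, -0.119, 0.1577]
ee_rot: [0.708, 0.706, -0.001, -0.001]
force: [-0.1, 0.4, -2.8]
finger_gap: 0.663
gripper_force: 30.0
clock: 11.55
tcp_pos: [0.6136, -0.1164, 0.1594]
ee_rot: [0.707, 0.707, 0.0, -0.0]
force: [0.0, 0.7, -2.7]
finger_gap: 0.664
gripper_force: 30.0
shift [-0.03 -0.    2.34] tcp [ 0.6136 -0.1164  0.1594] jaw -0.04 tilt 0.03 F [ 0.03  0.68 -2.68] gap 0.664
turn [-0. -0. -0.]
```

View pics/wt.png

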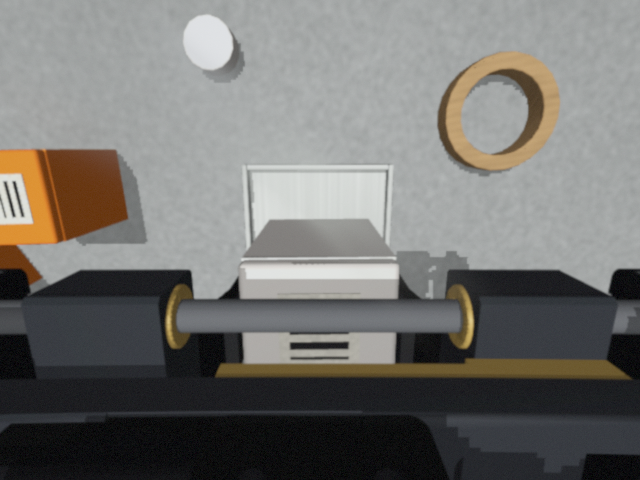

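The wrist view shows the box square above the tray. The tray's front rim runs from (243,165) to (393,165), and the box's front lid edge from (240,262) to (397,262). I'll compute the offset from those.

```bash
python3 - <<'E'
from h import *
m,p,d=load('wt')
for u,v in((243,165),(393,165)): print('tray',plane(m,u,v,.018).round(4))
for u,v in((240,262),(397,262)): print('box',plane(m,u,v,.1594-.059+.085).round(4))
for t in('st','sct'):
    m,p,d=load(t);W=cloud(m,d);X,Y,Z=np.moveaxis(W,-1,0)
    k=(X>.54)&(X<.69)&(Y>-.2)&(Y<-.03)&(Z>.1)&(Z<.18)&(p.min(2)>75)
    for a in(X,Y,Z):print(t,np.percentile(a[k],[1,50,99]).round(4),k.sum())
E
```

```text
tray [ 0.5548 -0.0605  0.018 ]
tray [ 0.6724 -0.0607  0.018 ]
box [ 0.587  -0.0864  0.1854]
box [ 0.6412 -0.0865  0.1854]
st [0.5783 0.5974 0.6395] 800
st [-0.1442 -0.0898 -0.0833] 800
st [0.101  0.1351 0.1789] 800
sct [0.5843 0.6135 0.6398] 287
sct [-0.0936 -0.0885 -0.0849] 287
sct [0.1009 0.1412 0.1797] 287
```

```bash

python3 -m pendant '[[[-0.08,0,0.9,0,0,0,45],[-0.08,0,1.7,0,0,0,45],[-0.08,0,2.1,0,0,0,45],[-0.08,0,2.25,0,0,0,45],[-0.08,0,2.33,0,0,0,45],[-0.08,0,2.36,0,0,0,45],[-0.08,0,2.36,0,0,0,45]]]'
```

```text
clock: 12.58
tcp_pos: [0.6144, -0.1208, 0.0658]
ee_rot: [0.707, 0.707, 0.0, 0.0]
force: [-0.2, 0.2, -2.3]
finger_gap: 0.668
gripper_force: 30.0
```

```bash

python3 -m pendant '[[[0,0,0.04,0,0,0,45],[0,0,0.06,0,0,0,45],[0,0,0.06,0,0,0,45]]]'
```

```text
clock: 12.95
tcp_pos: [0.6145, -0.1209, 0.0656]
ee_rot: [0.707, 0.707, 0.001, 0.0]
force: [-7.4, 1.4, 19.3]
finger_gap: 0.665
gripper_force: 30.0
```

```bash

python3 -m pendant '[[[0,0,-0.04,0,0,0,45],[0,0,-0.04,0,0,0,87],[0,0,-0.04,0,0,0,87],[0,0,-0.04,0,0,0,87],[0,0,-1,0,0,0,87],[0,0,-2.2,0,0,0,87],[0,0,-3.5,0,0,0,87],[0,0,-4.5,0,0,0,87]]]'
python3 -m pendant '[[[-1.2,0.1,0,0,0,0,87],[-2.4,0.2,0,0,0,0,87],[-3.65,0.28,0,0,0,0,87],[-3.65,0.28,0,0,0,0,87],[-3.65,0.28,0,0,0,0,87]]]'
python3 - <<'E'
from h import *
go(.625,-.267,.24,0)
snap('wrist','ws');snap('scene','sc2');snap('side','si2')
def rect(Q):
    rc=cv2.minAreaRect((Q[:,:2]*1000).astype(np.float32)); return np.round(rc[0],1),np.round(rc[1],1),round(rc[2],1),len(Q)
for t in('ws','sc2','si2'):
    m,p,d=load(t);W=cloud(m,d);X,Y,Z=np.moveaxis(W,-1,0)
    def f(n,x0,x1,y0,y1,z0,z1,b=0):
        k=(X>x0)&(X<x1)&(Y>y0)&(Y<y1)&(Z>z0)&(Z<z1)&(p.min(2)>=b)
        k=cv2.erode(k.astype(np.uint8),np.ones((2,2)))
        nn,l,st,ce=cv2.connectedComponentsWithStats(k)
        if nn>1:
            i=1+st[1:,4].argmax();Q=W[l==i]
            if len(Q)>12:print(t,n,*rect(Q),'z',np.median(Q[:,2]).round(4),ce[i].round())
    f('box',.54,.69,-.2,-.05,.08,.1,60)
    f('pad',.55,.7,-.34,-.2,.006,.016); f('head',.56,.7,-.34,-.21,.04,.052); f('handle',.56,.7,-.34,-.21,.122,.14)
E
```

```text
clock: 13.95
tcp_pos: [0.6143, -0.1208, 0.2452]
ee_rot: [0.707, 0.707, 0.001, 0.001]
force: [0.6, 0.1, 0.6]
finger_gap: 0.998
gripper_force: 0.0
clock: 14.58
tcp_pos: [0.6253, -0.2663, 0.2424]
ee_rot: [0.707, 0.707, 0.0, -0.0]
force: [0.7, 0.1, 0.5]
finger_gap: 1.001
gripper_force: 0.0
shift [-0.02 -0.01  0.06] tcp [ 0.6253 -0.2663  0.2424] jaw 0.01 tilt 0.04 F [0.68 0.07 0.48] gap 1.001
turn [-0. -0.  0.]
ws box [ 615.8 -121.7] [57.4 57.4] 0.5 6525 z 0.0895 [305.  43.]
ws pad [ 634.5 -270.3] [88.6 99.5] 82.3 4428 z 0.0093 [330. 210.]
ws head [ 628.9 -271.9] [42.6 50.7] 75.3 871 z 0.0449 [318. 218.]
ws handle [ 628.6 -271.6] [32.9 25.3] 74.7 1366 z 0.1289 [322. 249.]
sc2 box [ 613.5 -117.5] [56.9 57.5] 88.8 299 z 0.09 [276. 236.]
sc2 pad [ 633.3 -267.7] [89.9 99. ] 82.2 301 z 0.0107 [235. 240.]
sc2 head [ 626.8 -266.7] [42.6 48.2] 78.7 72 z 0.0455 [237. 228.]
sc2 handle [ 626.2 -267.1] [28.4 23.9] 78.4 62 z 0.1293 [235. 204.]
si2 box [ 607.  -117.9] [57.5 57.4] 0.0 301 z 0.0889 [319. 222.]
si2 pad [ 599.6 -258.3] [90.1 72.9] 35.2 176 z 0.0093 [349. 225.]
si2 head [ 619.9 -265.9] [39.3 49.6] 81.0 82 z 0.0446 [348. 212.]
si2 handle [ 618.9 -269.5] [36.8 24.2] 75.0 59 z 0.1276 [348. 183.]
```

View pics/ws.png

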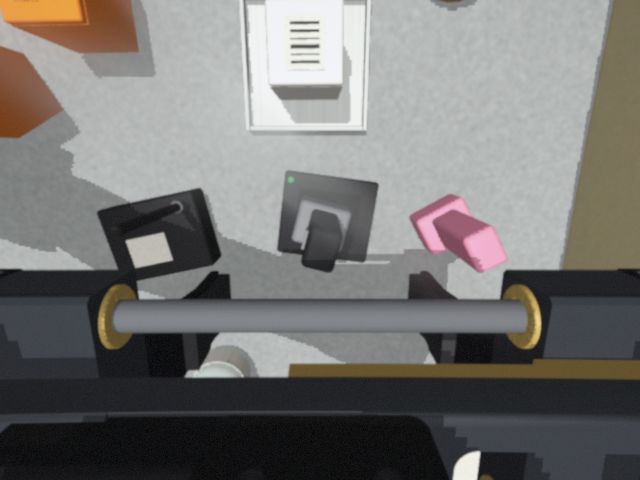

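The wrist view shows the scanner handle top at (322,249) on its pad, whose centre is at (330,215). The receiver is on the left and the pink look-alike on the right, and the box stands upright in the tray, centred at (305,43). Scanner yaw is about -14° at roughly (0.6275,-0.2715). I'll grasp the handle.

```bash

python3 -m pendant '[[[-0.13,0.05,0,0,0,10,87],[-0.13,0.05,0.6,0,0,14,87],[-0.13,0.05,1.8,0,0,14,87],[-0.13,0.05,3,0,0,14,87],[-0.13,0.05,3.5,0,0,14,87],[-0.13,0.05,3.55,0,0,14,87],[-0.13,0.05,3.55,0,0,14,87]]]'
python3 -m pendant '[[[0,0,0,0,0,0,15],[0,0,0,0,0,0,15],[0,0,0,0,0,0,15],[0,0,0,0,0,0,15],[0,0,0,0,0,0,15],[0,0,0,0,0,0,15],[0,0,0,0,0,0,15]]]' 25
python3 -c "
from h import *
go(.615,-.121,.1,-14);print(manip.state()['gripper_force'])"
```

```text
clock: 15.6
tcp_pos: [0.6283, -0.2722, 0.1029]
ee_rot: [0.788, 0.616, 0.001, 0.001]
force: [0.6, -0.4, 0.2]
finger_gap: 0.995
gripper_force: 0.0
clock: 16.48
tcp_pos: [0.6272, -0.2719, 0.1007]
ee_rot: [0.788, 0.616, 0.0, 0.0]
force: [0.5, -0.0, 0.4]
finger_gap: 0.297
gripper_force: 24.9
shift [ 3.59 -1.21  0.02] tcp [ 0.6272 -0.2719  0.1007] jaw -14.0 tilt 0.0 F [ 0.54 -0.03  0.41] gap 0.297
turn [ 0. -0.  0.]
24.872128895949572
```

```bash

python3 -m pendant '[[[0,0,-0.5,0,0,0,15],[0,0,-1.7,0,0,0,15],[0,0,-2.9,0,0,0,15],[0,0,-4,0,0,0,15],[0,0,-4,0,0,0,15]]]'
python3 -m pendant '[[[1,-0.35,0,0,0,0,15],[2.1,-0.7,0,0,0,0,15],[3.1,-1.05,0,0,0,0,15],[3.59,-1.21,0,0,0,0,15],[3.59,-1.21,0,0,0,0,15],[3.59,-1.21,0,0,0,0,15]]]'
python3 - <<'E'
from h import *
go(.615,-.121,.261,-14)
for n,t in(('scene','sc3'),('side','si3')):
    m,p,d=snap(n,t);W=cloud(m,d);X,Y,Z=np.moveaxis(W,-1,0)
    k=(X>.54)&(X<.69)&(Y>-.2)&(Y<-.05)&(p.min(2)>30)
    for a,b in((.082,.1),(.15,.21)):
        q=k&(Z>a)&(Z<b);print(n,a,[np.percentile(W[q][:,j],[2,50,98]).round(4) for j in range(3)],q.sum())
m,p,d=load('sc3');a=cv2.resize(p[150:290,200:340],(560,560),interpolation=2)
m,p,d=load('si3');b=cv2.resize(p[130:270,260:400],(560,560)[:2],interpolation=2)
o=cv2.resize(np.hstack([a,b]),(800,400));cv2.imwrite('pics/scan.png',o[:,:,::-1])
E
```

```text
clock: 17.1
tcp_pos: [0.6286, -0.2728, 0.2668]
ee_rot: [0.788, 0.616, 0.002, 0.004]
force: [0.6, 0.0, -1.9]
finger_gap: 0.295
gripper_force: 24.9
clock: 17.85
tcp_pos: [0.6147, -0.1229, 0.2607]
ee_rot: [0.789, 0.615, -0.0, 0.0]
force: [-0.2, -0.7, -2.3]
finger_gap: 0.296
gripper_force: 24.9
shift [ 0.05 -0.   -0.01] tcp [ 0.6147 -0.1229  0.2607] jaw -14.12 tilt 0.06 F [-0.24 -0.7  -2.31] gap 0.296
turn [ 0.   0.1 -0.1]
scene 0.082 [array([0.5846, 0.6157, 0.6422]), array([-0.1487, -0.1169, -0.0908]), array([0.0835, 0.0906, 0.0958])] 342
scene 0.15 [array([0.5915, 0.6258, 0.6415]), array([-0.1457, -0.1074, -0.0965]), array([0.1735, 0.1968, 0.2093])] 315
side 0.082 [array([0.581 , 0.6078, 0.6391]), array([-0.1482, -0.1151, -0.0905]), array([0.0829, 0.0888, 0.0924])] 337
side 0.15 [array([0.5814, 0.5952, 0.6384]), array([-0.1369, -0.1076, -0.095 ]), array([0.1724, 0.1933, 0.2076])] 427
```

View pics/scan.png

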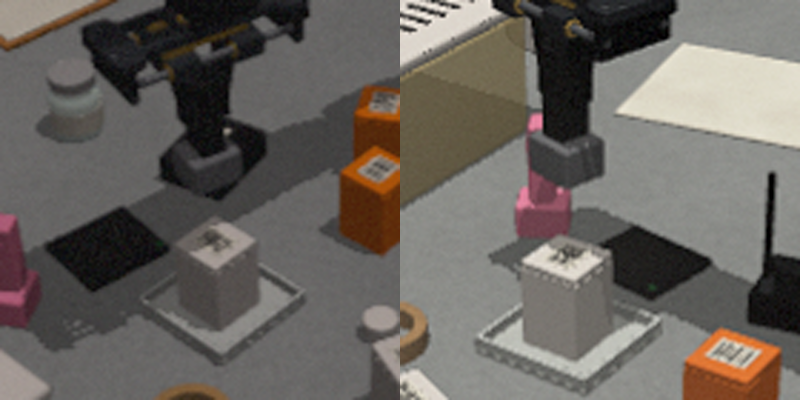

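The crops show the head level, at (205,155) in the left one and (565,150) in the right one, directly over the box lid. The gap is about 8 cm. The pad is now clear to see, so I'll hold here and measure it from these views meanwhile.

```bash

python3 -m pendant '[[[0.03,0,0,0,0,0,15],[0.03,0,0,0,0,0,15],[0.03,0,0,0,0,0,15],[0.03,0,0,0,0,0,15],[0.03,0,0,0,0,0,15],[0.03,0,0,0,0,0,15],[0.03,0,0,0,0,0,15],[0.03,0,0,0,0,0,15]]]'
python3 -m pendant '[[[0,0,0,0,0,0,15],[0,0,0,0,0,0,15],[0,0,0,0,0,0,15],[0,0,0,0,0,0,15],[0,0,0,0,0,0,15],[0,0,0,0,0,0,15],[0,0,0,0,0,0,15],[0,0,0,0,0,0,15]]]'
python3 - <<'E'
from h import *
for t in('sc3','si3'):
    m,p,d=load(t);W=cloud(m,d);X,Y,Z=np.moveaxis(W,-1,0)
    k=((X>.55)&(X<.72)&(Y>-.36)&(Y<-.19)&(Z>.0)&(Z<.016)&(p.max(2)<40)).astype(np.uint8)
    n,l,st,ce=cv2.connectedComponentsWithStats(k);i=1+st[1:,4].argmax();Q=W[l==i]
    print(t,cv2.minAreaRect((Q[:,:2]*1000).astype(np.float32)),len(Q),Q.mean(0),np.median(Q[:,2]))
go(.633,-.270,.261,-8)
E
```

```text
clock: 18.95
tcp_pos: [0.6153, -0.1197, 0.2608]
ee_rot: [0.788, 0.616, 0.0, 0.0]
force: [0.3, -0.4, -1.1]
finger_gap: 0.297
gripper_force: 24.9
clock: 19.95
tcp_pos: [0.6153, -0.1197, 0.2608]
ee_rot: [0.788, 0.616, 0.0, 0.0]
force: [0.1, -0.9, -2.1]
finger_gap: 0.296
gripper_force: 24.9
sc3 ((633.0819091796875, -268.2057189941406), (94.6651840209961, 100.6349868774414), 82.26480102539062) 661 [ 0.63546419 -0.26497718  0.01046615] 0.010681445705010782
si3 ((626.4043579101562, -268.9236755371094), (93.30687713623047, 101.90969848632812), 80.97132873535156) 525 [ 0.62019477 -0.26937565  0.00919847] 0.009189712421649114
shift [-3.54  1.34 -0.01] tcp [ 0.6153 -0.1197  0.2608] jaw -14.0 tilt 0.0 F [ 0.06 -0.93 -2.06] gap 0.296
turn [ 0. -0. -6.]
```

Held steady for over 2 s. Now the scanner goes back to the pad centre at (0.633,-0.2695).

```bash

python3 -m pendant '[[[-1.1,0.4,0,0,0,-2,15],[-2.2,0.8,0,0,0,-4,15],[-3.1,1.2,0,0,0,-6,15],[-3.53,1.34,0,0,0,-6,15],[-3.53,1.34,0,0,0,-6,15],[-3.53,1.34,0,0,0,-6,15]]]'
python3 -m pendant '[[[0,0,1.2,0,0,0,15],[0,0,2.4,0,0,0,15],[0,0,3.3,0,0,0,15],[0,0,3.7,0,0,0,15],[0,0,3.88,0,0,0,15],[0,0,3.94,0,0,0,15],[0,0,3.96,0,0,0,15],[0,0,3.96,0,0,0,15]]]'
python3 -c "
from h import *
go(.633,-.2695,.1007,-8)"
```

```text
clock: 20.7
tcp_pos: [0.6336, -0.2677, 0.2608]
ee_rot: [0.754, 0.657, 0.001, -0.0]
force: [-0.7, 0.2, -1.5]
finger_gap: 0.302
gripper_force: 24.9
clock: 21.7
tcp_pos: [0.6335, -0.2699, 0.1033]
ee_rot: [0.755, 0.656, 0.0, 0.001]
force: [0.1, 0.9, -1.5]
finger_gap: 0.293
gripper_force: 24.9
shift [ 0.01 -0.01  0.06] tcp [ 0.6335 -0.2699  0.1033] jaw -8.0 tilt 0.08 F [ 0.13  0.95 -1.49] gap 0.293
turn [ 0.1  0.  -0. ]
```

```bash

python3 -m pendant '[[[0,0,0.03,0,0,0,15],[0,0,0.05,0,0,0,15],[0,0,0.05,0,0,0,15]]]'
```

```text
clock: 22.08
tcp_pos: [0.6332, -0.2698, 0.1007]
ee_rot: [0.755, 0.656, 0.0, 0.0]
force: [-0.8, 0.3, 1.6]
finger_gap: 0.295
gripper_force: 24.9
```

Contact. Next I'll release, back off and check.

```bash

python3 -m pendant '[[[0,0,0.01,0,0,0,15],[0,0,0.01,0,0,0,87],[0,0,0.01,0,0,0,87],[0,0,0.01,0,0,0,87],[0,0,0.01,0,0,0,87],[0,0,-1,0,0,0,87],[0,0,-2.2,0,0,0,87],[0,0,-3.6,0,0,0,87]]]'
python3 -m pendant '[[[0,0,-0.5,0,0,0,87],[0,0,-0.5,0,0,0,87],[0,0,-0.5,0,0,0,87]]]'
python3 - <<'E'
from h import *
def rect(Q):
    rc=cv2.minAreaRect((Q[:,:2]*1000).astype(np.float32)); return np.round(rc[0],1),np.round(rc[1],1),round(rc[2],1),len(Q)
snap('wrist','wf');snap('scene','scf')
for t in('wf','scf'):
    m,p,d=load(t);W=cloud(m,d);X,Y,Z=np.moveaxis(W,-1,0)
    def f(n,x0,x1,y0,y1,z0,z1,b=0):
        k=cv2.erode(((X>x0)&(X<x1)&(Y>y0)&(Y<y1)&(Z>z0)&(Z<z1)&(p.min(2)>=b)).astype(np.uint8),np.ones((2,2)))
        nn,l,st,ce=cv2.connectedComponentsWithStats(k)
        if nn>1:
            i=1+st[1:,4].argmax();Q=W[l==i]
            if len(Q)>12:print(t,n,*rect(Q),'z',np.median(Q[:,2]).round(4))
    f('box',.54,.69,-.2,-.05,.08,.1,60);f('b2',.54,.66,.06,.18,.079,.091,60);f('b3',.54,.66,.19,.32,.079,.091,60)
    f('pad',.55,.7,-.34,-.2,.006,.016); f('head',.56,.7,-.34,-.21,.04,.052); f('handle',.56,.7,-.34,-.21,.122,.14)
cv2.imwrite('pics/fin.png',load('scf')[1][:,:,::-1])
E
```

```text
clock: 23.08
tcp_pos: [0.6327, -0.2695, 0.2452]
ee_rot: [0.755, 0.656, -0.0, -0.001]
force: [-0.0, -0.4, 0.2]
finger_gap: 0.965
gripper_force: 0.0
clock: 23.45
tcp_pos: [0.6327, -0.2694, 0.2626]
ee_rot: [0.755, 0.656, -0.0, -0.001]
force: [0.8, 0.4, 0.1]
finger_gap: 1.0
gripper_force: 0.0
wf box [ 615.6 -121.5] [56.5 57.5] 0.6 5542 z 0.0895
wf pad [ 634.5 -270.5] [87.6 99.8] 82.0 3955 z 0.0093
wf head [ 635.  -270.3] [43.1 50.4] 81.6 840 z 0.0449
wf handle [ 634.9 -269.4] [32.5 24.6] 81.5 1207 z 0.1289
scf box [ 614.3 -117.8] [58.4 59.4] 0.7 305 z 0.0905
scf b2 [597.9 121.7] [58.7 55.5] 67.7 324 z 0.0855
scf b3 [597.  255.6] [56.5 57.8] 59.4 382 z 0.0857
scf pad [ 632.8 -266.4] [89.8 99.5] 81.5 262 z 0.0109
scf head [ 640.9 -258.5] [30.4 61.2] 37.3 67 z 0.0454
scf handle [ 631.5 -266.1] [34.2 24.3] 80.6 62 z 0.1299
```

View pics/fin.png

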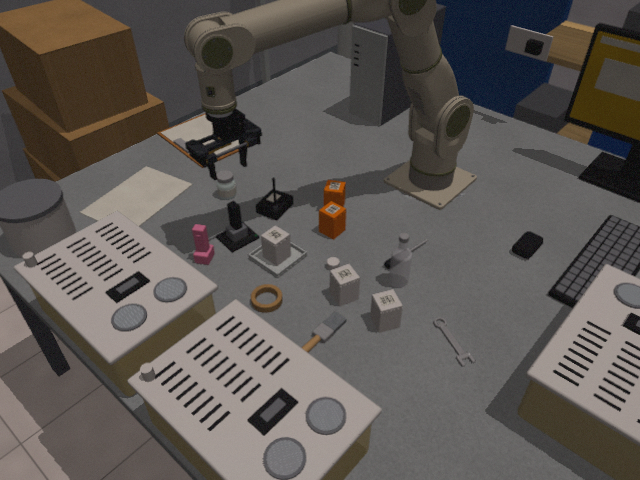

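The final view shows the box upright in the tray at (276,245), the scanner upright on its pad at (236,225), and the full boxes still in place at (344,285) and (386,310). The bystanders are undisturbed and the gripper is clear, so I'll hand the job in.

```bash
python3 -c "
from workcell import manip
print(manip.close_job())"
```

```text
the job is handed in; nothing more can be done
None
```

I handed the job in at about 23.5 s: the nearly empty box (about 0.2 kg) is upright in the middle of the tray, its label was scanned from about 8 cm for just over 2 s, the scanner is back upright on the middle of its pad, and the two full boxes are back where they stood.

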